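# Reseat the inner lid of a double-lidded tin and take the outer lid off alone

## Robot

A 6-joint arm with a two-finger parallel gripper is mounted at the origin on the work surface. World frame = base frame: x ahead of the robot, y to its left, z up, the work surface at z = 0. Lengths are in m, angles in rad, forces in N, time in s.
With the tool pointing down it reaches from about 0.25 to 0.775 m from the base axis. Payload 4 kg.
Tool frame: the origin (TCP) lies at the centre of the arm's flange, where the gripper is bolted on; the fingertips stand 199 mm ahead of it and the grasp point (between the pads) lies 180 mm ahead of it (robot.tcp_to_tips is the distance from the TCP to the fingertips, in m); z points along the fingers, y is the line along which they close (so a half turn about z gives the same grasp; the last joint's range is limited). The gripper opens to 94 mm and grips with 3 to 60 N. Pads are 16 mm wide; open, the fingers measure 119 mm over their backs; the gripper's body (75 mm by 177 mm) begins 78 mm behind the grasp point.
Start: joints at [-1.332, 0.087, 1.371, -0, 1.684, -0.103], TCP at [0.184, -0.518, 0.405] pointing down, gripper open.
Joint ranges: [-3.1, 3.1], [-0.76, 2.03], [0.27, 2.55], [-1.08, 4.22], [0.17, 2.65], [-2.57, 2.57]. Speed limits (rad/s): [2.79, 2.79, 3.14, 3.14, 3.14, 3.14].

## Interface

Orientations are given as [roll, pitch, yaw] about the fixed x, y, z axes, in that order (R = Rz(yaw) Ry(pitch) Rx(roll)).
In Python, from bench import telemetry, snapshot, ticket, robot gives the robot as it stands.
- The arm moves only by the tool apply_moves, never from a script. Its argument "moves" is a list that holds one entry, the list of rows, each a list of 5 numbers: the shift along the tool's x, y, z in units of 50 mm (1.0 is 50 mm), then the turn about the tool's z in units of 10 degrees (1.0 is 10 degrees), then the closure, from 0 (fully open) to 1 (shut). A call has 1 to 10 rows; each row is the pose to reach, as a shift and turn from the pose commanded when the call began, along the tool's axes at that moment; what a row does not reach only later rows make up. A row lasts 1/8 s, in which the tool goes at most 62.5 mm and 10.7 degrees, less where a joint would pass 70% of its speed; a pose out of reach is approached as far as the arm can. A call with a gripper value outside its range is refused whole. The fingers move at their own pace and stop on an object; the grip force is fixed at half the most. Time passes only in rows, so rows that repeat a pose let the fingers close. It gives the time, the measured TCP pose, the force, the opening and the grip force at its end, in the units of the state.
- telemetry.get_obs(): the state, without advancing time (a new reading comes with each control period).
- snapshot(name): name is "scene" or "top" or "wrist"; returns a dict with "image" (420x560x3 uint8, red, green, blue), "fovy" (degrees; the focal length in pixels is half the picture's height over the tangent of half this angle, whatever the lens; pixels are square), "cx", "cy" (the principal point, pixels), "R" (3x3) and "t" (3): a world point X has camera coordinates R X + t. Camera axes: x right, y down, z forward; pixel columns grow to the right and rows downward; lengths in m; the calibration is good to about 2 mm. A picture is of the moment at which its call begins. There is no depth.
- ticket.close_job(): hands the job in; it is judged then, once.
The state is a dict: "time": time; "joint_positions": joint angles; "qvel": joint speeds; "joint_torque": joint torques, N m; "tool_pos": TCP position; "ee_rot": TCP orientation; "wrist_force": force on the tool from outside, world axes, zero at the start; "wrist_torque": the same for the moment, N m; "width": finger opening in m; "finger_force": force on a finger pad.
Only numpy, scipy, OpenCV 4.12 (cv2) and the standard library are available. Lean on these libraries where they do the work, as an engineer would, in place of code of your own. Each camera call takes 0.05 s, during which the arm holds its last target. There are 200 camera calls.

## Task

The wide steel tin wants its inner lid back on, while its outer lid is going off to be washed: take the nested pair of lids from the turntable together by the inner lid's knob, which sticks up through the outer lid's collar, lower them gently onto the wide tin until the inner lid is fully home in its mouth, and let go with the outer lid still nested on top. Then grip the outer lid by its collar and lift it straight off alone, leaving the inner lid seated and undisturbed, and finish while holding the outer lid level and still in the gripper, its whole rim higher than the knob and nothing else carrying it. Leave the tin standing where it is, and do not knock or shift the jars, the narrow tin, the bowl, the brush or the spatula.

Things in the scene. Friction and masses are not known exactly. Their poses are not given: they have to be found in the camera images.
- inner_lid: inner lid, round, plain steel, about 160 g, z up. Origin: centre of its plug's underside. From there up: plug 96 mm across, 0 to 12 mm, foot chamfered 4 mm; flange 110 mm across, 12 to 17 mm; straight round knob 18 mm across, 17 to 80 mm. Starts standing on its plug on the turntable. Home in the wide tin, the flange rests on the rim and the origin is 68 mm above the tin's; 3 mm play all round
- knob_top (a point): centre of the top of the inner lid's knob, 80 mm above the inner lid's origin. With the lids nested only the top 30 mm of the knob shows above the outer lid's collar; lifting by the knob carries the outer lid along, resting on the inner lid's flange
- outer_lid: outer lid, round, plain steel, about 170 g, z up, loose over the inner lid (no latch). Origin: centre of its lower rim plane. Skirt 122 mm outside, 116 mm inside, 0 to 18 mm; flat top plate 15 to 18 mm; upright tubular collar for gripping, 46 mm outside, 30 mm hole, 18 to 48 mm. Nested, its origin is 2 mm above the inner lid's, with 3 mm sideways play
- collar_top (a point): centre of the top of the outer lid's collar, 48 mm above the outer lid's origin. Seated on the tin, the outer lid's origin is 70 mm above the tin's, and its rim clears the knob's top after rising 78 mm; the knob has 6 mm clearance all round in the collar
- wide_tin: the wide tin: open round plain steel tin, 108 mm outside and 102 mm inside diameter, 80 mm tall, 600 g, loose on the counter. Origin: centre of its underside. The two tins may stand in either of two places
- tin_mouth (a point): centre of the wide tin's mouth at rim height, 80 mm above its origin
- narrow_tin: bystander: narrow open steel tin, 74 mm across, 100 mm tall, which the lids do not fit. Origin: centre of its underside
- susan: the lazy susan: round wooden turntable, 300 mm across, top surface 26 mm above the counter, its foot fixed to the counter, the plate turning stiffly about the vertical axis. Origin: centre of its foot, at counter height. The lids stand about 85 mm from its centre along its +x axis, the three jars on the other half
- jar0: bystander: amber glass shaker jar with a steel twist cap, 46 mm across, 88 mm tall, standing on the turntable about 110 mm from its centre. Origin: centre of its underside
- jar1: bystander: amber glass shaker jar with a steel twist cap, 46 mm across, 88 mm tall, standing on the turntable about 110 mm from its centre. Origin: centre of its underside
- jar2: bystander: amber glass shaker jar with a steel twist cap, 46 mm across, 88 mm tall, standing on the turntable about 110 mm from its centre. Origin: centre of its underside
- bowl: bystander: small teal ceramic bowl, 100 mm across, 45 mm tall. Origin: centre of its underside
- brush: bystander: stainless steel basting brush lying on the counter, 260 mm long along its x axis, 12 mm high. Origin: about its middle, at counter height
- spatula: bystander: bamboo spatula lying on the counter, 290 mm long along its x axis, 8 mm high. Origin: about its middle, at counter height

How it is judged:
On the way, in this order (a step that is already met when the one before it is completed fails the run):
1. both lids, still nested, are lifted off the turntable together (height (world z) of inner_lid above 0.09 m and z of outer_lid in the frame of inner_lid below 0.008 m and horizontal distance between outer_lid and inner_lid below 0.007 m), for 0.1 s.
2. the inner lid is fully home in the wide tin with the outer lid nested on it, and the knob has been let go (z of inner_lid in the frame of wide_tin between 0.064 and 0.072 m and horizontal distance between inner_lid and wide_tin below 0.007 m and angle between the z axis of inner_lid and the z axis of wide_tin, either way round below 0.06 rad and z of outer_lid in the frame of inner_lid below 0.008 m and horizontal distance between outer_lid and inner_lid below 0.007 m and contact force between the fingers and inner_lid below 0.1 N and linear speed of inner_lid below 0.02 m/s), for 0.2 s.
At the end, for the whole second after the job is handed in: inner lid untouched and home in the upright wide tin (origin 64-72 mm above the tin's, within 7 mm of its axis and 0.06 rad of level); outer lid gripped, still (under 30 mm/s), level within 0.2 rad, its rim plane 152 mm or more above the tin's underside, touching neither inner lid nor tin (z of inner_lid in the frame of wide_tin between 0.064 and 0.072 m and horizontal distance between inner_lid and wide_tin below 0.007 m and angle between the z axis of inner_lid and the z axis of wide_tin, either way round below 0.06 rad and angle between wide_tin's own z axis and vertical below 0.05 rad and z of outer_lid in the frame of wide_tin above 0.152 m and angle between outer_lid's own z axis and vertical below 0.2 rad and contact force between the fingers and outer_lid above 1 N and contact force between outer_lid and inner_lid below 0.05 N and contact force between outer_lid and wide_tin below 0.05 N and linear speed of outer_lid below 0.03 m/s and contact force between each of the arm, the fingers and inner_lid below 0.1 N and linear speed of inner_lid below 0.02 m/s); the arm keeps its last pose, push and grip.
It fails at once if the outer lid is separated from the inner lid while the inner lid is not home in the wide tin (or pulls it out of its seat) (z of outer_lid in the frame of inner_lid above 0.014 m and not (z of inner_lid in the frame of wide_tin between 0.062 and 0.073 m and horizontal distance between inner_lid and wide_tin below 0.008 m and angle between the z axis of inner_lid and the z axis of wide_tin, either way round below 0.08 rad)).
It fails at once if the lids are dropped or rammed onto the wide tin (more than 45 N between lid and tin, other than while the outer lid is being gripped) (contact force between any of inner_lid, outer_lid and wide_tin above 45 N and contact force between the fingers and outer_lid below 0.5 N).
It fails at once if the inner lid is dropped (moves faster than 0.4 m/s with no finger on it, a fall of about 8 mm) (linear speed of inner_lid above 0.4 m/s and contact force between the fingers and inner_lid below 0.1 N).
It fails at once if the wide tin is tipped or shifted by more than 40 mm (angle between wide_tin's own z axis and vertical above 0.3 rad or distance of wide_tin from where it was at the start of the episode above 0.04 m).
It fails at once if a bystander is shifted by more than 30 mm or knocked over (distance of any of jar0, jar1, jar2, narrow_tin, bowl, brush, spatula from where it was at the start of the episode above 0.03 m or angle between any of jar0, jar1, jar2, narrow_tin, bowl, brush, spatula's own z axis and vertical above 0.4 rad).
It also fails if it takes over 64 s, if anything falls off the work surface, if the arm or the gripper's body presses on something with over 40 N, if the wrist force passes 120 N, or if a joint passes its speed limit or range.

## Working session

There is one attempt and no reset: what is moved stays moved. The work goes in short steps, Python scripts to look and compute and a tool call to move; the robot and the scene stay as the last step left them, time stands still between calls to the robot, and variables do not carry over. Pictures are saved under pics/ and viewed, at most 10 in all, crops included, and the job is handed in when it is done.

Besides the shell and the picture viewer there is one more tool, called after "Call:" as name(argument=value, ...), one argument or row to a line, values as JSON. apply_moves: Moves the arm, as the interface text tells. Its arguments: {"type":"object","properties":{"moves":{"type":"array","items":{"type":"array","items":{"type":"array","items":{"type":"number"}}}}},"required":["moves"]}

```bash
mkdir -p pics; cat > h.py <<'E'
import numpy as np, cv2, pickle
from bench import telemetry, snapshot, ticket, robot
def cam(n,name=None):
    s=snapshot(n); s={k:np.array(v) if k in("image","R","t") else v for k,v in s.items()}
    cv2.imwrite(f"pics/{name or n}.png",s["image"][:,:,::-1]); pickle.dump(s,open(f"{name or n}.pkl","wb")); return s
def load(n): return pickle.load(open(n+".pkl","rb"))
def f(s): return s["image"].shape[0]/2/np.tan(np.radians(s["fovy"])/2)
def ray(s,u,v,z):
    d=s["R"].T@np.array([(u-s["cx"])/f(s),(v-s["cy"])/f(s),1]); c=-s["R"].T@s["t"]
    return c+d*(z-c[2])/d[2]
def proj(s,X):
    p=s["R"]@np.array(X)+s["t"]; return p[:2]/p[2]*f(s)+[s["cx"],s["cy"]]
E
python3 - <<'E'
from h import *
for n in("scene","top"):
    s=cam(n); print(n,s["fovy"],s["cx"],s["cy"],-s["R"].T@s["t"])
print(telemetry.get_obs())
E
```

```text
scene 48.325683100532615 276.1226043741948 209.46125407144962 [1.16664172 0.4966961  0.77432768]
top 44.898822574722715 280.83713754069123 211.88539775824634 [ 0.43031866 -0.10331625  1.19693447]
{'time': 0.1, 'joint_positions': array([-1.33211701e+00,  8.78947138e-02,  1.37205020e+00, -2.11407018e-05,
        1.68357935e+00, -1.03074627e-01]), 'qvel': array([-0.00055766, -0.00172808, -0.00283219,  0.00092146,  0.00335782,
        0.00064186]), 'joint_torque': array([ 1.97335081e-03, -3.41252232e+01, -3.03301620e+01,  7.19875842e-02,
        3.04180034e-02, -1.02278509e-04]), 'tool_pos': array([ 0.18431238, -0.51810638,  0.40364024]), 'ee_rot': array([-3.13966914e+00, -1.77847362e-04,  3.41751418e-01]), 'wrist_force': array([ 0.1268152 , -0.47940153, -0.36718905]), 'wrist_torque': array([-0.04658817, -0.0366431 , -0.00706771]), 'finger_force': 0.0, 'width': 0.09408753637660047}
```

View pics/scene.png

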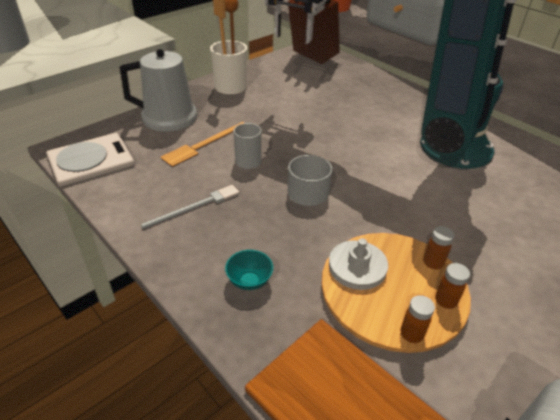

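View pics/top.png

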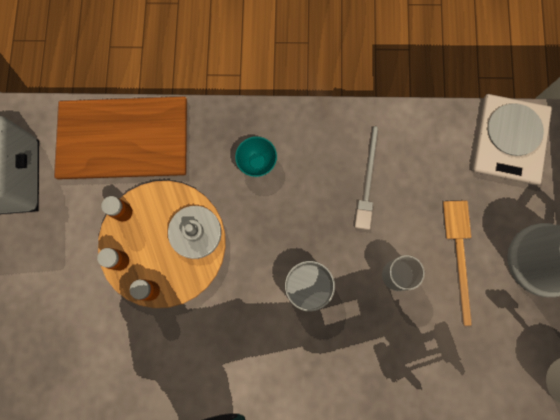

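The top view shows the lids on the turntable with the knob near (190,229), the wide tin's mouth near (310,287), the narrow tin near (407,272), and jars on the turntable's left. The scene view agrees, with the knob near (361,243) and the tin near (309,180). Next I'll zoom in with the fitted model outlines overlaid.

```bash
cat > ov.py <<'E'
from h import *
def circ(c,r,z,n=60):
    a=np.linspace(0,2*np.pi,n); return np.c_[c[0]+r*np.cos(a),c[1]+r*np.sin(a),0*a+z]
def draw(s,items,box,k,off=(0,0)):
    x0,y0,x1,y1=box; im=cv2.resize(s["image"][y0:y1,x0:x1,::-1],None,fx=k,fy=k,interpolation=cv2.INTER_CUBIC)
    for c,r,z,col in items:
        p=np.array([(proj(s,X)-[x0,y0]+.5)*k for X in circ(c,r,z)]).astype(np.int32)
        cv2.polylines(im,[p],True,col,1)
    return im
E
python3 - <<'E'
from ov import *
t,s=load("top"),load("scene")
L=ray(t,190,229,.106); T=ray(t,310,286.5,.08); print(L,T)
print(ray(s,361,241,.106), ray(s,309,172,.08))
for n,u,v,z in(("narrow",407,272,.1),("susan",162,244,.026),("bowl",256,155,.045)): print(n,ray(t,u,v,z))
it=[(L,.061,.046,(0,255,0)),(L,.023,.076,(0,0,255)),(L,.009,.106,(255,0,0)),(T,.054,.08,(0,255,0)),(T,.054,0,(0,0,255))]
a=draw(t,it,(130,180,350,330),3.6); b=draw(s,it,(270,150,400,300),4)
cv2.imwrite("pics/ov1.png",a); cv2.imwrite("pics/ov2.png",b); print(a.shape,b.shape)
E
```

```text
[0.59137528 0.12630857 0.106     ] [ 0.47381629 -0.13724733  0.08      ]
[0.59814561 0.13002578 0.106     ] [ 0.49325688 -0.12144994  0.08      ]
narrow [ 0.50809629 -0.34311928  0.1       ]
susan [0.56666634 0.20677761 0.026     ]
bowl [ 0.77951246 -0.00751917  0.045     ]
(540, 792, 3) (600, 520, 3)
```

View pics/ov1.png

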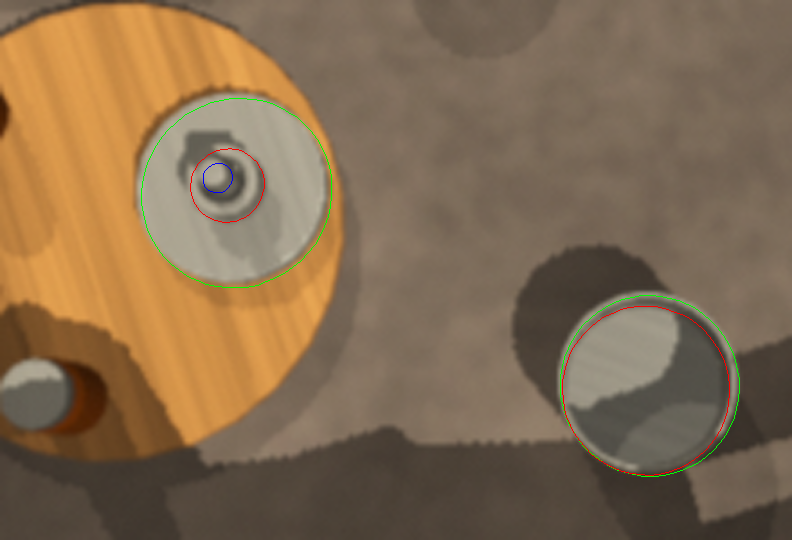

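View pics/ov2.png

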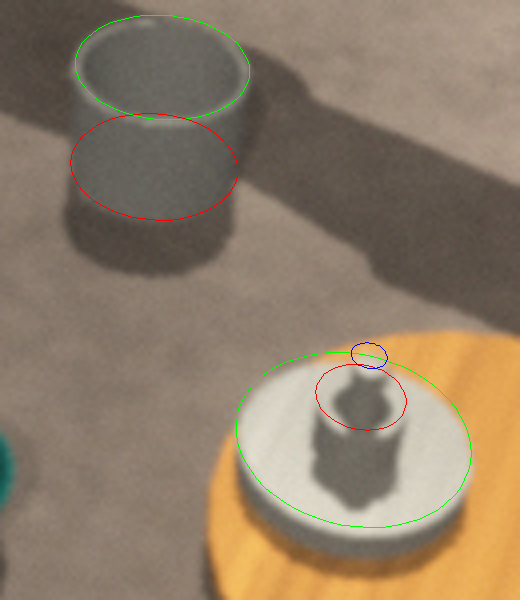

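The overlay fits the tin at (0.474,-0.137). The lid sits about 3 mm further left and up than drawn, so about (0.594,0.130). I'll fly above it and refine with the wrist camera.

Call:
apply_moves(
  moves=[
    [[12.07, -9.46, 0, 0, 0], [12.07, -9.46, 0, 0, 0], [12.07, -9.46, 0, 0, 0], [12.07, -9.46, 0, 0, 0], [12.07, -9.46, 0, 0, 0], [12.07, -9.46, 0, 0, 0], [12.07, -9.46, 0, 0, 0], [12.07, -9.46, 0, 0, 0], [12.07, -9.46, 0, 0, 0], [12.07, -9.46, 0, 0, 0]],
  ],
)

```text
time: 1.35
tool_pos: [0.5192, 0.012, 0.4043]
ee_rot: [3.141, 0.0, 0.342]
wrist_force: [1.0, -1.3, -0.1]
width: 0.0942
finger_force: 0.0
```

```bash
python3 - <<'E'
from h import *
o=telemetry.get_obs(); print(o["time"],o["tool_pos"],o["ee_rot"],o["joint_positions"])
E
```

```text
1.35 [0.51922499 0.01195008 0.40426303] [3.14129764e+00 4.67852177e-04 3.41998984e-01] [-8.60497896e-02  1.90262711e-02  1.44294479e+00 -4.65367430e-04
  1.67992476e+00  1.14269687e+00]
```

Call:
apply_moves(
  moves=[
    [[1.6, -1.25, 0, 0, 0], [1.6, -1.25, 0, 0, 0], [1.6, -1.25, 0, 0, 0], [1.6, -1.25, 0, 0, 0]],
  ],
)

```text
time: 1.85
tool_pos: [0.5728, 0.0952, 0.4041]
ee_rot: [3.141, 0.002, 0.342]
wrist_force: [0.1, 0.4, 1.3]
width: 0.0945
finger_force: 0.0
```

```bash
python3 - <<'E'
from ov import *
o=telemetry.get_obs(); print(o["time"],o["tool_pos"],o["ee_rot"])
s=cam("wrist","w1"); L=(.594,.130)
it=[(L,.061,.046,(0,255,0)),(L,.023,.076,(0,0,255)),(L,.009,.106,(255,0,0))]
cv2.imwrite("pics/w1o.png",draw(s,it,(0,0,560,420),1.4))
print(s["fovy"],-s["R"].T@s["t"])
E
```

```text
1.85 [0.57275611 0.09521002 0.40408704] [3.14127494e+00 1.66998208e-03 3.41644540e-01]
66.72170604099598 [0.649112   0.12203813 0.38269284]
```

View pics/w1o.png

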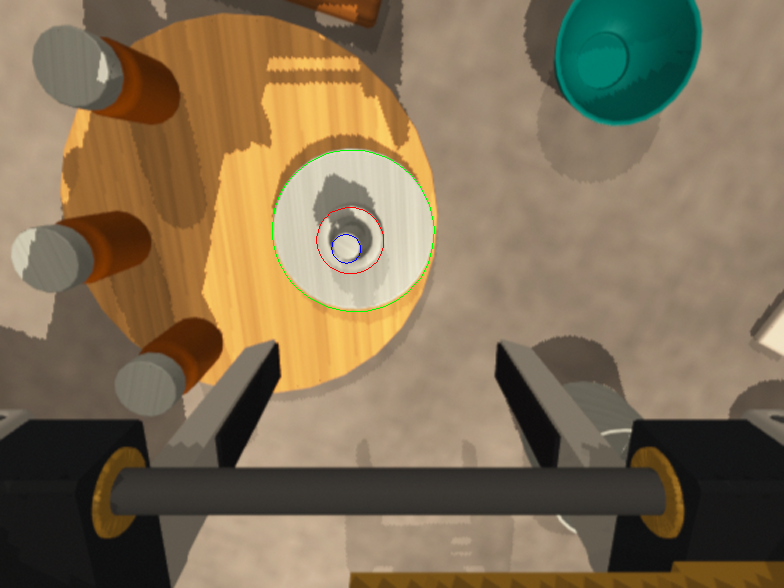

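The overlay at (0.594,0.130) matches in the wrist view: plate centre near (353,231), knob top near (346,248). I'll centre the gripper over the knob and go part way down.

Call:
apply_moves(
  moves=[
    [[0.63, -0.51, 0, 0, 0], [0.63, -0.51, 0.8, 0, 0], [0.63, -0.51, 1.5, 0, 0], [0.63, -0.51, 1.5, 0, 0], [0.63, -0.51, 1.5, 0, 0]],
  ],
)

```text
time: 2.52
tool_pos: [0.5943, 0.1293, 0.3315]
ee_rot: [3.141, -0.002, 0.34]
wrist_force: [0.7, -0.6, 0.9]
width: 0.0938
finger_force: 0.0
```

```bash
python3 - <<'E'
from ov import *
o=telemetry.get_obs(); print(o["time"],o["tool_pos"],o["ee_rot"])
p=o["tool_pos"];y=.342
d=np.array([.594,.130])-p[:2]; print("units x,y,z",(d@[np.cos(y),np.sin(y)])/.05,(d@[np.sin(y),-np.cos(y)])/.05,(p[2]-.282)/.05)
s=cam("wrist","w2"); print([proj(s,[.594,.13,z]) for z in(.046,.106)])
L=(.594,.130)
it=[(L,.061,.046,(0,255,0)),(L,.023,.076,(0,0,255)),(L,.009,.106,(255,0,0))]
cv2.imwrite("pics/w2o.png",draw(s,it,(0,0,560,420),1.4))
E
```

```text
2.525 [0.59426629 0.12928909 0.33153388] [ 3.14089232e+00 -2.39810736e-03  3.40414826e-01]
units x,y,z -0.00024907993403905013 -0.015180820271710336 0.9906776643972226
[array([275.15903472, 217.38057781]), array([274.85521174, 242.99665617])]
```

View pics/w2o.png

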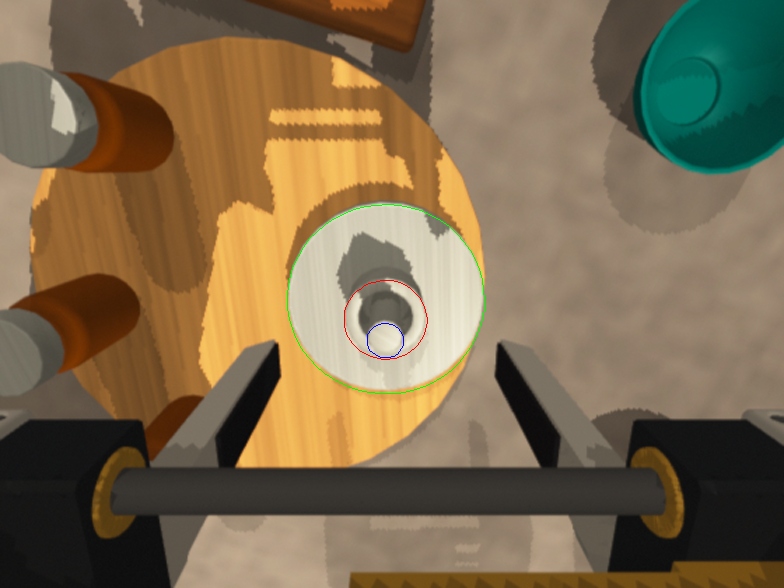

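The outlines coincide: knob at (386,340), collar at (386,318), and the midline between the fingers near x=388. I'll go down and close.

Call:
apply_moves(
  moves=[
    [[0, 0, 0.5, 0, 0], [0, 0, 0.98, 0, 0], [0, 0, 0.98, 0, 0], [0, 0, 0.98, 0, 0.5], [0, 0, 0.98, 0, 1], [0, 0, 0.98, 0, 1], [0, 0, 0.98, 0, 1], [0, 0, 0.98, 0, 1], [0, 0, 0.98, 0, 1], [0, 0, 0.98, 0, 1]],
  ],
)

```text
time: 3.82
tool_pos: [0.5941, 0.1302, 0.2805]
ee_rot: [3.142, 0.0, 0.342]
wrist_force: [0.9, 0.3, -0.3]
width: 0.028
finger_force: 0.0
```

Call:
apply_moves(
  moves=[
    [[0, 0, 0, 0, 1], [0, 0, 0, 0, 1], [0, 0, 0, 0, 1], [0, 0, 0, 0, 1], [0, 0, -0.1, 0, 1], [0, 0, -0.3, 0, 1], [0, 0, -0.5, 0, 1], [0, 0, -0.5, 0, 1]],
  ],
)

```text
time: 4.82
tool_pos: [0.5945, 0.1302, 0.3075]
ee_rot: [3.141, -0.003, 0.342]
wrist_force: [-0.2, -0.1, -4.0]
width: 0.0174
finger_force: 30.0
```

Gripped: 17.4 mm across at 30 N, with the wrist carrying 4 N. I'll lift, then fly to a spot where the wrist camera can see the tin's mouth.

Call:
apply_moves(
  moves=[
    [[0, 0, -0.5, 0, 1], [0, 0, -1, 0, 1], [0, 0, -1.4, 0, 1], [0, 0, -1.4, 0, 1], [-0.4, 0.26, -1.4, 0, 1], [-1, 0.65, -1.4, 0, 1], [-1.7, 1.11, -1.4, 0, 1], [-2.4, 1.57, -1.4, 0, 1], [-3.1, 2.03, -1.4, 0, 1], [-3.8, 2.49, -1.4, 0, 1]],
  ],
)

```text
time: 6.08
tool_pos: [0.4556, -0.0516, 0.3741]
ee_rot: [-3.141, 0.002, 0.342]
wrist_force: [-0.7, -0.2, -2.6]
width: 0.0176
finger_force: 30.0
```

Call:
apply_moves(
  moves=[
    [[-0.6, 0.4, 0, 0, 1], [-1.2, 0.79, 0, 0, 1], [-1.8, 1.18, 0, 0, 1], [-2.3, 1.5, 0, 0, 1], [-2.6, 1.7, 0, 0, 1], [-2.65, 1.73, 0, 0, 1], [-2.65, 1.73, 0, 0, 1], [-2.65, 1.73, 0, 0, 1]],
  ],
)

```text
time: 7.08
tool_pos: [0.3613, -0.1762, 0.3754]
ee_rot: [-3.141, -0.0, 0.343]
wrist_force: [-0.5, 0.1, -3.4]
width: 0.0174
finger_force: 30.0
```

```bash
python3 - <<'E'
from ov import *
o=telemetry.get_obs(); print(o["time"],o["tool_pos"],o["ee_rot"],o["width"],o["wrist_force"])
T=(.4745,-.137)
s=cam("wrist","w3")
it=[(T,.054,.08,(0,255,0)),(T,.051,.08,(0,255,255)),(T,.051,0.,(0,0,255))]
cv2.imwrite("pics/w3o.png",draw(s,it,(0,0,560,420),1.4))
E
```

```text
7.075 [ 0.36134673 -0.17615885  0.3754121 ] [-3.14115519e+00 -6.41566621e-05  3.42902573e-01] 0.017377324461264384 [-0.48236139  0.11402369 -3.4140639 ]
```

View pics/w3o.png

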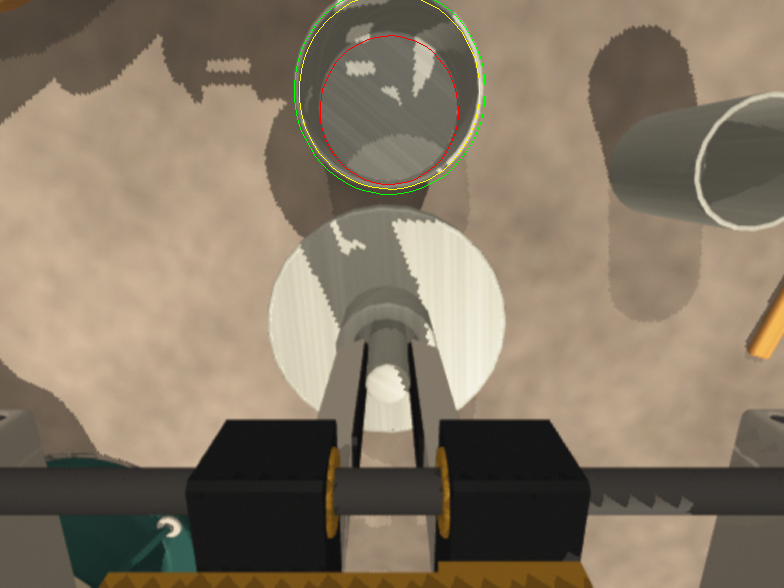

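The mouth outline at (0.4745,-0.137) nearly fits: rim centre near (389,95), lids hanging level below it. I'll refine numerically with an edge score, and check where the knob sits relative to the TCP.

```bash
python3 - <<'E'
from ov import *
from scipy.ndimage import map_coordinates
def score(s,c,rz):
    g=cv2.GaussianBlur(cv2.cvtColor(s["image"],cv2.COLOR_RGB2GRAY).astype(np.float32),(0,0),.8); tot=0
    for r,z,w in rz:
        e=.0012
        a=np.array([proj(s,X) for X in circ(c,r-e,z,180)]); b=np.array([proj(s,X) for X in circ(c,r+e,z,180)])
        f=lambda p: map_coordinates(g,[p[:,1],p[:,0]],order=1,mode="nearest")
        tot+=np.minimum(abs(f(a)-f(b)),25).mean()*w
    return tot
def best(s,c0,rz,R=.006):
    gr=np.arange(-R,R+1e-9,.0005); v=np.array([[score(s,(c0[0]+i,c0[1]+j),rz) for j in gr] for i in gr])
    i,j=np.unravel_index(v.argmax(),v.shape); return np.array(c0)+[gr[i],gr[j]], v.max(), v[len(gr)//2,len(gr)//2]
T=(.4745,-.137); rz=[(.054,.08,1),(.051,.08,1)]
for n in("w3","top","scene"): print(n,best(load(n),T,rz))
s=load("w3"); p=telemetry.get_obs()["tool_pos"]; dz=p[2]-.2805
print("knob",best(s,p[:2],[(.009,.106+dz,1)])," lid",best(s,p[:2],[(.061,.046+dz,1)]),p)
E
```

```text
w3 (array([ 0.477 , -0.1355]), np.float32(38.998108), np.float32(28.247356))
top (array([ 0.4755, -0.1325]), np.float32(31.89887), np.float32(25.0845))
scene (array([ 0.4805, -0.1385]), np.float32(13.966545), np.float32(11.783521))
knob (array([ 0.36386562, -0.17515022]), np.float32(21.449327), np.float32(18.594263))  lid (array([ 0.36336562, -0.17515022]), np.float32(21.794712), np.float32(13.813143)) [ 0.36136562 -0.17615022  0.37547326]
```

Relative to the held lid, the wrist view puts the tin at +(113.6, 39.7) mm. That gives a TCP target of (0.475,-0.1365), which agrees with the top view. I'll move over the tin and come down to just above the rim.

Call:
apply_moves(
  moves=[
    [[0.4, 0, 0, 0, 1], [0.9, 0.01, 0, 0, 1], [1.5, 0.01, 0, 0, 1], [2, 0.01, 0, 0, 1], [2.3, 0.01, 0, 0, 1], [2.41, 0.01, 0, 0, 1], [2.41, 0.01, 0.3, 0, 1], [2.41, 0.01, 0.6, 0, 1], [2.41, 0.01, 0.7, 0, 1], [2.41, 0.01, 0.7, 0, 1]],
  ],
)

```text
time: 8.38
tool_pos: [0.4742, -0.1369, 0.3398]
ee_rot: [-3.141, 0.001, 0.341]
wrist_force: [0.4, -1.1, -4.2]
width: 0.0172
finger_force: 30.0
```

```bash
python3 - <<'E'
from ov import *
o=telemetry.get_obs(); p=o["tool_pos"]; print(o["time"],p,o["ee_rot"],o["width"],o["wrist_force"])
s=cam("scene","s2"); t=cam("top","t2")
T=(.475,-.1365); dz=p[2]-.2805
it=[(T,.054,.08,(0,255,0)),(T,.061,.046+dz,(0,0,255)),(T,.061,.028+dz,(255,0,0))]
a=draw(s,it,(255,95,375,245),4); b=draw(t,it,(260,230,360,340),4)
h=max(a.shape[0],b.shape[0]); im=np.zeros((h,a.shape[1]+b.shape[1],3),np.uint8)[:600]
im[:a.shape[0],:a.shape[1]]=a; im[:b.shape[0],a.shape[1]:]=b
im=cv2.resize(im,None,fx=.9,fy=.9); print(im.shape); cv2.imwrite("pics/s2o.png",im)
E
```

```text
8.375 [ 0.47423202 -0.13689025  0.33980847] [-3.14062296e+00  1.28737172e-03  3.41269838e-01] 0.017203320786217162 [ 0.44337318 -1.05442721 -4.21977762]
(540, 792, 3)
```

View pics/s2o.png

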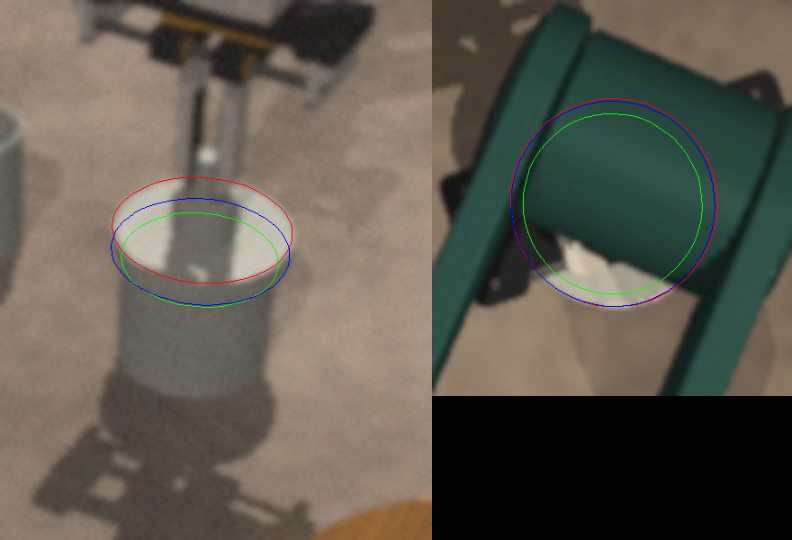

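The scene view shows the lids level, with the plate centred near (202,230) just above the tin, as the model predicts. I'll lower slowly, watching force.

Call:
apply_moves(
  moves=[
    [[0, 0, 0.04, 0, 1], [0, 0, 0.08, 0, 1], [0, 0, 0.12, 0, 1], [0, 0, 0.15, 0, 1], [0, 0, 0.18, 0, 1], [0, 0, 0.18, 0, 1]],
  ],
)

```text
time: 9.22
tool_pos: [0.4747, -0.1367, 0.3315]
ee_rot: [-3.141, 0.0, 0.342]
wrist_force: [0.8, -0.4, -3.0]
width: 0.0172
finger_force: 30.0
```

Call:
apply_moves(
  moves=[
    [[0, 0, 0.03, 0, 1], [0, 0, 0.06, 0, 1], [0, 0, 0.09, 0, 1], [0, 0, 0.09, 0, 1]],
  ],
)

```text
time: 9.72
tool_pos: [0.4746, -0.1368, 0.327]
ee_rot: [-3.141, 0.0, 0.342]
wrist_force: [0.7, -0.1, -4.5]
width: 0.0178
finger_force: 30.0
```

Free of contact with the plug 7 mm in. I'll continue to the seat.

Call:
apply_moves(
  moves=[
    [[0, 0, 0.02, 0, 1], [0, 0, 0.04, 0, 1], [0, 0, 0.06, 0, 1], [0, 0, 0.08, 0, 1], [0, 0, 0.08, 0, 1]],
  ],
)

```text
time: 10.35
tool_pos: [0.4747, -0.1367, 0.323]
ee_rot: [-3.142, 0.0, 0.342]
wrist_force: [-0.8, 0.0, -3.6]
width: 0.0174
finger_force: 30.0
```

Call:
apply_moves(
  moves=[
    [[0, 0, 0.02, 0, 1], [0, 0, 0.03, 0, 1], [0, 0, 0.03, 0, 1]],
  ],
)

```text
time: 10.72
tool_pos: [0.4747, -0.1368, 0.3225]
ee_rot: [3.141, -0.001, 0.342]
wrist_force: [-1.1, 0.4, 1.5]
width: 0.0174
finger_force: 30.0
```

Contact at exactly the expected seat height (0.3225) with the load transferred. Letting go.

Call:
apply_moves(
  moves=[
    [[0, 0, 0, 0, 0.7], [0, 0, 0, 0, 0.4], [0, 0, 0, 0, 0], [0, 0, 0, 0, 0], [0, 0, 0, 0, 0], [0, 0, 0, 0, 0], [0, 0, 0, 0, 0], [0, 0, 0, 0, 0], [0, 0, 0, 0, 0], [0, 0, 0, 0, 0]],
  ],
)

```text
time: 11.98
tool_pos: [0.4747, -0.1367, 0.3217]
ee_rot: [3.141, -0.0, 0.342]
wrist_force: [-0.3, -0.2, -0.6]
width: 0.0944
finger_force: 0.0
```

```bash
python3 - <<'E'
from ov import *
o=telemetry.get_obs(); p=o["tool_pos"]; print(o["time"],p,o["ee_rot"],o["width"],o["wrist_force"])
s=cam("scene","s3"); w=cam("wrist","w4")
T=(.475,-.1365)
it=[(T,.061,.088,(0,0,255)),(T,.061,.07,(255,0,0)),(T,.023,.118,(0,255,0)),(T,.009,.148,(255,0,255))]
a=draw(s,it,(255,105,375,235),3); b=draw(w,it,(150,120,400,310),1.6)
h=max(a.shape[0],b.shape[0]); im=np.zeros((h,a.shape[1]+b.shape[1],3),np.uint8)
im[:a.shape[0],:a.shape[1]]=a; im[:b.shape[0],a.shape[1]:]=b
print(im.shape); cv2.imwrite("pics/s3o.png",im)
E
```

```text
11.975 [ 0.47471821 -0.1367403   0.32171192] [ 3.14145098e+00 -4.14844387e-05  3.41848482e-01] 0.09436036322408073 [-0.25597984 -0.19644999 -0.5686619 ]
(390, 760, 3)
```

View pics/s3o.png

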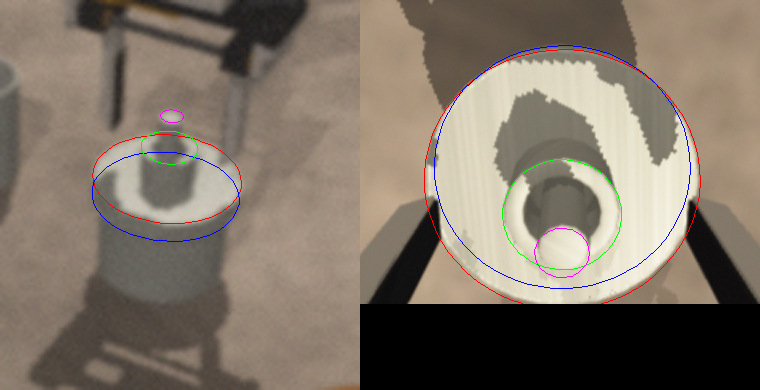

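Lids are seated level; the collar is near (168,148) in the scene and centred in the green circle near (562,213) in the wrist crop. I'll lower around the collar (tips 4 mm above the plate) and close.

Call:
apply_moves(
  moves=[
    [[0, 0, 0.2, 0, 0], [0, 0, 0.45, 0, 0], [0, 0, 0.6, 0, 0], [0, 0, 0.6, 0, 0], [0, 0, 0.6, 0, 0.4], [0, 0, 0.6, 0, 0.5], [0, 0, 0.6, 0, 0.6], [0, 0, 0.6, 0, 1], [0, 0, 0.6, 0, 1], [0, 0, 0.6, 0, 1]],
  ],
)

```text
time: 13.32
tool_pos: [0.4747, -0.1367, 0.2918]
ee_rot: [-3.142, -0.0, 0.342]
wrist_force: [0.0, -0.3, 0.9]
width: 0.0449
finger_force: 30.0
```

Call:
apply_moves(
  moves=[
    [[0, 0, 0, 0, 1], [0, 0, 0, 0, 1], [0, 0, 0, 0, 1]],
  ],
)

```text
time: 13.7
tool_pos: [0.4747, -0.1367, 0.2917]
ee_rot: [-3.142, -0.0, 0.342]
wrist_force: [-0.8, 0.8, 0.6]
width: 0.045
finger_force: 30.0
```

Collar gripped with no side force. Lifting straight up, slowly at first.

Call:
apply_moves(
  moves=[
    [[0, 0, -0.05, 0, 1], [0, 0, -0.12, 0, 1], [0, 0, -0.2, 0, 1], [0, 0, -0.3, 0, 1], [0, 0, -0.4, 0, 1], [0, 0, -0.4, 0, 1]],
  ],
)

```text
time: 14.45
tool_pos: [0.4749, -0.1369, 0.3124]
ee_rot: [3.141, -0.001, 0.342]
wrist_force: [-0.5, -0.1, -1.7]
width: 0.0447
finger_force: 30.0
```

Wrist load is 1.7 N, which is the outer lid alone. Continuing.

Call:
apply_moves(
  moves=[
    [[0, 0, -0.2, 0, 1], [0, 0, -0.4, 0, 1], [0, 0, -0.6, 0, 1], [0, 0, -0.8, 0, 1], [0, 0, -1, 0, 1], [0, 0, -1.2, 0, 1], [0, 0, -1.4, 0, 1], [0, 0, -1.55, 0, 1], [0, 0, -1.6, 0, 1], [0, 0, -1.6, 0, 1]],
  ],
)

```text
time: 15.7
tool_pos: [0.4747, -0.1368, 0.3917]
ee_rot: [3.142, 0.0, 0.342]
wrist_force: [0.3, 0.0, -2.0]
width: 0.0447
finger_force: 30.0
```

Call:
apply_moves(
  moves=[
    [[0, 0, 0, 0, 1], [0, 0, 0, 0, 1], [0, 0, 0, 0, 1], [0, 0, 0, 0, 1]],
  ],
)

```text
time: 16.2
tool_pos: [0.4747, -0.1367, 0.3916]
ee_rot: [-3.142, 0.0, 0.342]
wrist_force: [-0.5, -0.7, -2.5]
width: 0.0447
finger_force: 30.0
```

```bash
python3 - <<'E'
from ov import *
o=telemetry.get_obs(); print(o["time"],o["tool_pos"],o["width"],o["wrist_force"],abs(o["qvel"]).max())
s=cam("scene","s4"); T=(.475,-.1365)
it=[(T,.055,.085,(0,0,255)),(T,.009,.148,(255,0,255)),(T,.061,.17,(0,255,0))]
cv2.imwrite("pics/s4o.png",draw(s,it,(245,65,385,235),3.5))
E
```

```text
16.2 [ 0.47469209 -0.13674682  0.39158379] 0.04470602913266018 [-0.4641169  -0.69417859 -2.45808078] 0.003960264736209082
```

View pics/s4o.png

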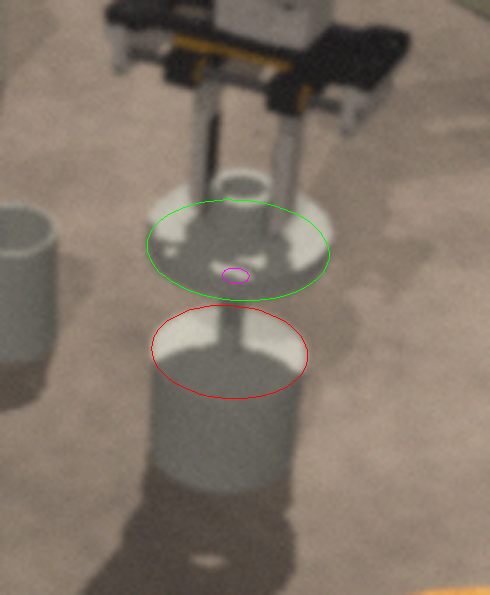

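The outer lid is held level, its rim matching the predicted 170 mm circle near (238,250). The inner lid's flange sits on the tin's rim near (230,350), with the knob upright. Handing in.

```bash
python3 -c "
from bench import ticket; print(ticket.close_job())"
```

```text
the job is handed in; nothing more can be done
None
```

I handed the job in at about 16 s: the inner lid is home in the wide tin, and the gripper holds the outer lid level and still, its rim at about 170 mm against the knob top's 148 mm; no verdict came back.

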